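# Zero a cell length gauge and set it five clicks out

## Robot

A 6-joint arm with a two-finger parallel gripper is mounted at the origin on a cart in front of the work surface, level with it; the furniture and walls round the work are solid. World frame = base frame: x ahead of the robot, y to its left, z up, the work surface at z = 0. Lengths are in m, angles in degrees, forces in N, time in s.
With the tool pointing down it reaches from about 0.35 to 0.875 m from the base axis. Payload 4.2 kg.
Tool frame: the origin (TCP) lies on the centre line of the jaws, within the pads' length; the fingertips stand 19 mm ahead of it and the grasp point (between the pads) is the TCP; x points along the fingers, y is the direction in which the jaws open and shut, and the axes are right-handed (so a half turn about x gives the same grasp; the last joint's range is limited). The gripper opens to 87 mm and grips with 3 to 60 N. Pads are 19 mm wide; open, the fingers measure 117 mm over their backs; the gripper's body (75 mm by 190 mm) begins 51 mm behind the grasp point.
Start: joints at [83.572, 22.042, 0.453, 0, -68.411, -14.817], TCP at [0.226, 0.583, 0.242] pointing down, gripper open.
Joint ranges: [-179.83, 179.83], [-69.29, 118.12], [-61.27, 80.66], [-181.25, 117.63], [-171.15, -9.14], [-177.46, 177.46]. Speed limits (degrees/s): [159.86, 159.86, 180, 180, 180, 180].

## Interface

Orientations are given as a 3x3 rotation matrix whose columns are the frame's x, y, z axes.
In Python, from station import r, viewer, job, spotter gives the robot as it stands.
- The arm moves only by the tool play_rows, never from a script. Its argument "commands" is a list of rows, each an object of numbers: "fingers": the gripper command: -1 is fully open, 1 is shut, values between are in proportion; "tx", "ty", "tz": the shift along the tool's x, y, z normalised to -1 to 1, where 1 is 750 mm; "ax", "ay", "az": the turn, a rotation vector about the tool's x, y, z normalised to -1 to 1, where 1 is pi rad. In form: [{"fingers": .., "tx": .., "ty": .., "tz": .., "ax": .., "ay": .., "az": ..}, ...]. A call has 1 to 5 rows; each row is the pose to reach, as a shift and turn from the pose commanded when the call began, along the tool's axes at that moment, turning the shorter way round; what a row does not reach only later rows make up. A row lasts 1/12 s, in which the tool goes at most 41.7 mm and 7.16 degrees, less where a joint would pass 70% of its speed; a pose out of reach is approached as far as the arm can. A call with a number of a shift or a turn outside -1 to 1 is refused whole. A call with a gripper value outside its range is refused whole. The fingers move at their own pace and stop on an object; the grip force is fixed at half the most. Time passes only in rows, so rows that repeat a pose let the fingers close. It gives the time, the measured TCP pose, the force and the opening at its end, in the units of the state.
- r.sense(): the state, without advancing time (a new reading comes with each control period).
- viewer.capture(name): name is "scene" or "side" or "wrist"; returns a dict with "image" (420x560x3 uint8, red, green, blue), "fx", "fy", "cx", "cy" (pixels), "R" (3x3) and "t" (3): a world point X has camera coordinates R X + t; the wrist camera has in their place "mount" (4x4, takes a point from camera to tool coordinates, whose origin is the TCP and whose axes are the tool frame's). Camera axes: x right, y down, z forward; pixel columns grow to the right and rows downward; lengths in m; the calibration is good to about 2 mm. A picture is of the moment at which its call begins: read the wrist's pose just before it. There is no depth.
- job.finish_job(): hands the job in, once; it reports no verdict.
Trained networks look in a picture, given as the dict that the camera call returned (one of the last four; its "shot" number tells which), for a name from the list of things; names that differ only in an ending like _2 or _b are one class to them, and where a whole thing is asked for, a point or a joint stands for the part that bears it (a point fixed in the world has none). Each returns a list of dicts, best first, with "score" (0 to 1); they miss things now and then, are a little off and sometimes report something else, mostly with a low value. They report only what shows in the picture. A call takes as long as a camera call.
- spotter.find_in(name, picture): "uv" ([column, row] in pixels, amid what is visible of it).
- spotter.silhouettes(name, picture): "region" (420x560 bool, what is visible of it) and "uv" ([column, row] in pixels, amid what is visible of it).
The state is a dict: "time_s": time; "joints": joint angles; "joint_velocities": joint speeds; "effort": joint torques, N m; "tcp_pos": TCP position; "ee_rot": TCP orientation; "wrist_force": force on the tool from outside, world axes, zero at the start; "moment": the same for the moment, N m; "gripper_width": opening from 0.0 (shut) to 1.0 (fully open).
Only numpy, scipy, OpenCV 4.12 (cv2) and the standard library are available. Lean on these libraries where they do the work, as an engineer would, in place of code of your own. Each camera call takes 0.05 s, during which the arm holds its last target. There are 200 camera calls.

## Task

Set the end stop of the cell length gauge: turn its round black dial anticlockwise until it comes up against its zero stop, without forcing it, then turn it clockwise exactly five clicks and let go with the dial resting in the fifth click. Do not turn past the fifth click and come back, count the clicks by feel, and leave the cell, the tin and the screwdriver that stand near the gauge where they are.

Things in the scene. Friction and masses are not known exactly. Their poses are not given: they have to be found in the camera images.
- dial_grip (a point): Grip point of the gauge's dial: on its vertical turning axis, 84 mm above the bench. The dial is a round ribbed black knob 38 mm in diameter, z = 64 to 98 mm, on a flange 46 mm wide, z = 59 to 64 mm; keep fingertips above z = 65 mm. The point is fixed to the gauge and does not turn with the dial; z axis up, y axis along the gauge from cradle to dial.
- dial_top (a point): Centre of the dial's top face, z = 98 mm, not turning. Feel: each click has a crest of about 0.25 N m against the turning, then as much with it; crests are evenly spaced, somewhere from 18 to 27 degrees apart. Past a crest the dial drops into a rest position and stays there when released. Clockwise seen from above drives the end stop out. The dial starts two to four clicks from zero.
- housing_top (a point): Point on the dial axis at the top of the grey housing (84 x 90 mm, top at z = 56 mm). Inside is the zero stop, a sprung buffer: turning anticlockwise past zero meets 0.26 N m at once and 0.7 N m at 0.1 rad, more than a click ever gives, and is pushed back to zero when released; over 0.2 rad past zero is forcing. Zero is a rest position; the first crest is half a click clockwise of it.
- endstop (a joint): Travel of the end stop (aluminium plate on a steel rod) out of the housing, in m: 0 with the dial at its zero stop, growing as the dial turns clockwise by 0.2 mm per radian of the dial (a fine screw). One click moves it only 0.06 to 0.1 mm, far less than the noise of a reading, so the clicks have to be counted by feel.
- gauge: The cell length gauge, fixed to the bench: dark steel base plate 92 x 250 x 10 mm, origin at the centre of its underside, y axis along it. The housing with the dial sits on its +y end (dial axis at y = +65 mm), an empty V cradle and a fixed anvil (up to 50 mm high) on its -y end.
- cell_up: Bystander: grey battery cell standing upright, 32 mm in diameter, 72 mm tall, origin at the centre of its underside.
- tin: Bystander: small round flux tin, 51 mm in diameter, 21 mm tall, origin at the centre of its underside.
- screwdriver: Bystander: screwdriver lying on the bench, 197 mm long, 29 mm high, origin under its middle.

How it is judged (in metres and radians):
On the way, in this order (a step that is already met when the one before it is completed fails the run):
1. the dial is turned back to its zero stop (value of joint endstop below 1.2e-05 m), for 0.1 s.
2. the dial reaches the fifth click (value of joint endstop between 0.000404 and 0.000468 m), for 0.2 s.
At the end, for the whole second after the job is handed in: the dial rests, released, in the fifth click from zero: the end stop stands 0.404 to 0.468 mm out (all of step 2); the robot touches nothing.
It fails at once if the dial is forced more than 0.2 rad past its zero stop (value of joint endstop below -4e-05 m).
It fails at once if the dial is turned past the fifth click (value of joint endstop above 0.0005 m).
It fails at once if a bystander is disturbed (distance of any of cell_up, tin, screwdriver from where it was at the start of the episode above 0.015 m or angle between cell_up's own z axis and vertical above 0.3 rad).
It also fails if it takes over 61 s, if anything falls off the work surface, if the arm or the gripper's body presses on something with over 40 N, if the wrist force passes 120 N, or if a joint passes its speed limit or range.

## Working session

There is one attempt and no reset: what is moved stays moved. The work goes in short steps, Python scripts to look and compute and a tool call to move; the robot and the scene stay as the last step left them, time stands still between calls to the robot, and variables do not carry over. Pictures are saved under pics/ and viewed, about 8 in all and at most 12, crops included, and the job is handed in when it is done.

Besides the shell and the picture viewer there is one more tool, called after "Call:" as name([rows], argument=value, ...), one row to a line, values as JSON. play_rows: Moves the arm, as the interface text tells. Its arguments: {"type":"object","properties":{"commands":{"type":"array"}},"required":["commands"]}

```bash
mkdir -p pics; ls
cat > h.py <<'E'
import numpy as np, cv2
from station import r, viewer, job, spotter
def pix(c,X):
    p=c["R"]@np.array(X)+c["t"]; return [c["fx"]*p[0]/p[2]+c["cx"],c["fy"]*p[1]/p[2]+c["cy"]]
def cap(n):
    s=r.sense(); c=viewer.capture(n)
    if "mount" in c:
        M=np.array(c["mount"]); Rt=np.array(s["ee_rot"]); 
        Rw=Rt@M[:3,:3]; tw=Rt@M[:3,3]+np.array(s["tcp_pos"])
        c["R2"]=Rw.T; c["t2"]=-Rw.T@tw
    else: c["R2"]=np.array(c["R"]); c["t2"]=np.array(c["t"])
    return c
def ray(c,uv):
    d=np.array([(uv[0]-c["cx"])/c["fx"],(uv[1]-c["cy"])/c["fy"],1]); R=c["R2"]
    d=R.T@d; return -R.T@c["t2"], d/np.linalg.norm(d)
def tri(rs):
    A=0;b=0
    for o,d in rs:
        P=np.eye(3)-np.outer(d,d); A=A+P; b=b+P@o
    X=np.linalg.solve(A,b); return X,[np.linalg.norm((np.eye(3)-np.outer(d,d))@(X-o)) for o,d in rs]
def atz(c,uv,z):
    o,d=ray(c,uv); return o+d*(z-o[2])/d[2]
E
cat > a.py <<'E'
from h import *
s=r.sense(); print({k:np.round(v,3).tolist() for k,v in s.items()})
C={n:cap(n) for n in("scene","side","wrist")}
cv2.imwrite("pics/a.png",cv2.resize(np.hstack([C["scene"]["image"],C["side"]["image"]])[:,:,::-1],(800,300)))
cv2.imwrite("pics/w.png",C["wrist"]["image"][:,:,::-1])
for n,c in C.items():
    print(n,"campos",np.round(-c["R2"].T@c["t2"],3))
    for k in["dial_grip","dial_top","housing_top","gauge","cell_up","tin","screwdriver"]:
        for f in spotter.find_in(k,c)[:2]: print(n,k,np.round(f["uv"],1),round(f["score"],2),{"dial_top":98,"dial_grip":84}.get(k) and np.round(atz(c,f["uv"],.098 if k=="dial_top" else .084),3))
E
python3 a.py
```

```text
pics
{'time_s': 0.0, 'joints': [83.57, 22.09, 0.379, -0.029, -68.412, -14.817], 'joint_velocities': [0.027, -0.024, 0.038, -0.058, 0.071, -0.053], 'effort': [-0.001, -39.066, 18.74, 4.22, 0.011, -0.0], 'tcp_pos': [0.226, 0.582, 0.24], 'ee_rot': [[-0.001, -0.363, -0.932], [-0.002, -0.932, 0.363], [-1.0, 0.002, -0.0]], 'wrist_force': [0.544, -0.06, 0.108], 'moment': [-0.034, 0.01, -0.055], 'gripper_width': 0.998}
scene campos [ 0.007 -0.792  0.503]
scene dial_grip [297.5 241.9] 0.95 [ 0.473 -0.195  0.084]
scene dial_top [296.3 245.8] 0.95 [ 0.446 -0.227  0.098]
scene housing_top [293.  244.3] 0.86 None
scene gauge [291.8 245.5] 0.95 None
scene cell_up [342.9 247.7] 0.73 None
scene tin [327.3 230.6] 0.84 None
scene screwdriver [320.8 295.3] 0.68 None
side campos [ 0.559 -0.728  0.685]
side dial_grip [279.7 269.2] 0.8 [ 0.534 -0.178  0.084]
side dial_top [280.  271.5] 0.79 [ 0.535 -0.196  0.098]
side dial_top [307.1 296.1] 0.54 [ 0.584 -0.255  0.098]
side housing_top [281.7 271.7] 0.92 None
side gauge [282.9 268.8] 0.65 None
side cell_up [311.5 297.5] 0.76 None
side tin [333.7 259.1] 0.67 None
side screwdriver [244.3 338.2] 0.87 None
side screwdriver [334.5 258.2] 0.3 None
wrist campos [0.301 0.554 0.384]
```

View pics/a.png

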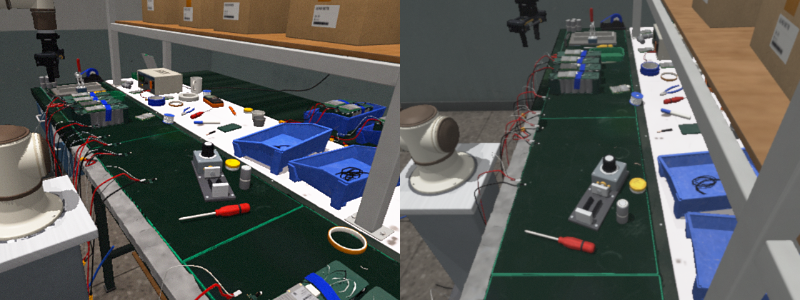

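```bash
cat > b.py <<'E'
from h import *
C={n:cap(n) for n in("scene","side")}
sub=[]
for n,c in C.items():
    g=cv2.cvtColor(c["image"],cv2.COLOR_RGB2BGR); 
    x0,y0=230,185
    sub.append(cv2.resize(g[y0:y0+150,x0:x0+130],None,fx=3,fy=3.6,interpolation=cv2.INTER_CUBIC))
cv2.imwrite("pics/b.png",np.hstack(sub))
S={}
for n,c in C.items():
    for k in["dial_grip","housing_top","gauge","cell_up","tin","screwdriver"]:
        for f in spotter.silhouettes(k,c)[:1]:
            ys,xs=np.where(f["region"]); S[n,k]=f["uv"]
            print(n,k,round(f["score"],2),np.round(f["uv"],1),xs.min(),xs.max(),ys.min(),ys.max(),len(xs))
for k in["cell_up","tin","screwdriver"]:
    if ("scene",k) in S and ("side",k) in S: print(k,*tri([ray(C[n],S[n,k]) for n in C]))
print("dial rough",*tri([ray(C["scene"],(291,210)),ray(C["side"],(293,230))]))
E
python3 b.py
```

```text
scene dial_grip 0.8 [297.1 245.9] 268 330 198 282 3154
scene housing_top 0.56 [294.7 245.4] 268 329 199 282 3124
scene gauge 0.7 [293.2 244.9] 268 330 198 283 3208
scene cell_up 0.82 [339.6 249.2] 335 351 231 265 488
scene tin 0.65 [325.8 228. ] 316 335 223 238 267
scene screwdriver 0.69 [324.1 293. ] 256 349 285 305 621
side dial_grip 0.84 [276.8 268.2] 235 320 216 323 4585
side housing_top 0.96 [279.7 269.6] 237 320 216 322 4381
side gauge 0.98 [282.3 270.7] 236 321 216 322 4499
side cell_up 0.86 [307.8 295.6] 303 320 279 312 518
side tin 0.91 [333.7 256.9] 322 344 249 270 432
side screwdriver 0.64 [247.2 339. ] 177 273 323 353 796
cell_up [ 0.5875136  -0.20124113  0.03463405] [np.float64(0.0012283392926167814), np.float64(0.0012283392926167463)]
tin [ 0.64951341 -0.0813171   0.01789812] [np.float64(0.0004514444553306507), np.float64(0.0004514444553306742)]
screwdriver [ 0.47327103 -0.28715251  0.01551984] [np.float64(0.00021262525076698655), np.float64(0.00021262525076701995)]
dial rough [ 0.55980986 -0.05444322  0.07657515] [np.float64(0.0016728859146876857), np.float64(0.0016728859146876022)]
```

View pics/b.png

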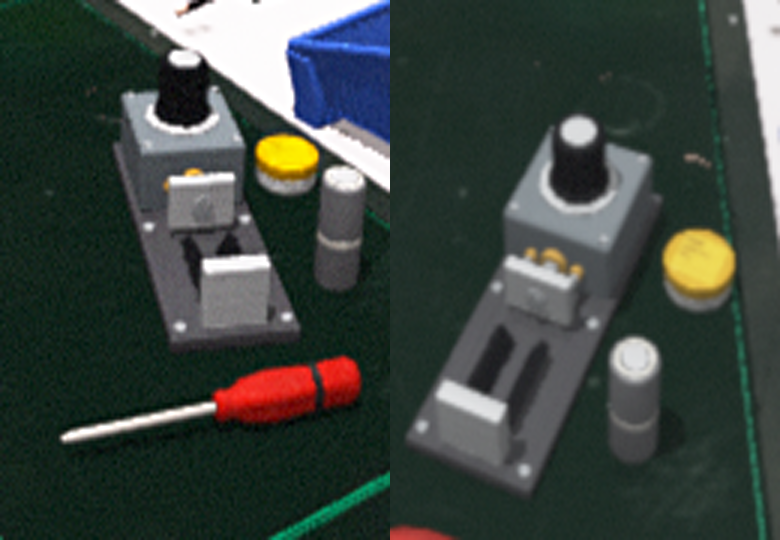

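```bash
cat >> h.py <<'E'
def go(target,yaw=None):
    """print tool-frame shift/turn to reach TCP target with tool-y yaw (deg, world)"""
    s=r.sense(); R=np.array(s["ee_rot"]); p=np.array(s["tcp_pos"])
    x=np.array([0,0,-1.]); 
    y0=R[:,1]; a0=np.arctan2(y0[1],y0[0]); a=a0 if yaw is None else np.radians(yaw)
    y=np.array([np.cos(a),np.sin(a),0]); T=np.c_[x,y,np.cross(x,y)]
    rv=cv2.Rodrigues(R.T@T)[0].ravel()/np.pi
    print("t",s["time_s"],"p",np.round(p,4),"yaw",round(np.degrees(a0),2),"q6",round(s["joints"][5],1),"F",np.round(s["wrist_force"],2),"M",np.round(s["moment"],3),"w",round(s["gripper_width"],3))
    print("shift",np.round(R.T@(np.array(target)-p)/.75,4),"turn",np.round(rv,4))
E
python3 - <<'E'
from h import *
C={n:cap(n) for n in("scene","side")}
P,e=tri([ray(C["scene"],(291.3,201.7)),ray(C["side"],(292.7,221.4))]); print(P,e)
go([P[0],P[1],.24],yaw=180+21.3-90-88+180-30)
go([P[0],P[1],.24],yaw=-111.3-88-10)
E
```

```text
[ 0.55971583 -0.05296416  0.09860843] [np.float64(0.0005012548466105202), np.float64(0.0005012548466105394)]
t 2.0 p [0.2264 0.5825 0.2416] yaw -111.25 q6 -14.8 F [-0.31  0.06  0.25] M [0.009 0.048 0.004] w 1.0
shift [ 0.002   0.6287 -0.7212] turn [0.4192 0.     0.    ]
t 2.0 p [0.2264 0.5825 0.2416] yaw -111.25 q6 -14.8 F [-0.31  0.06  0.25] M [0.009 0.048 0.004] w 1.0
shift [ 0.002   0.6287 -0.7212] turn [0.5447 0.     0.    ]
```

Call:
play_rows([
  {"fingers": -1,"tx": 0,"ty": 0.1745,"tz": -0.2,"ax": 0,"ay": 0,"az": 0},
  {"fingers": -1,"tx": 0,"ty": 0.1745,"tz": -0.2,"ax": 0,"ay": 0,"az": 0},
  {"fingers": -1,"tx": 0,"ty": 0.1745,"tz": -0.2,"ax": 0,"ay": 0,"az": 0},
  {"fingers": -1,"tx": 0,"ty": 0.1745,"tz": -0.2,"ax": 0,"ay": 0,"az": 0},
  {"fingers": -1,"tx": 0,"ty": 0.1745,"tz": -0.2,"ax": 0,"ay": 0,"az": 0},
])

```text
time_s: 2.42
tcp_pos: [0.3194, 0.4035, 0.2417]
ee_rot: [[-0.0, -0.363, -0.932], [-0.0, -0.932, 0.363], [-1.0, 0.0, -0.0]]
wrist_force: [0.5, -0.8, 0.1]
gripper_width: 0.998
```

Call:
play_rows([
  {"fingers": -1,"tx": 0,"ty": 0.1745,"tz": -0.2,"ax": 0,"ay": 0,"az": 0},
  {"fingers": -1,"tx": 0,"ty": 0.1745,"tz": -0.2,"ax": 0,"ay": 0,"az": 0},
  {"fingers": -1,"tx": 0,"ty": 0.1745,"tz": -0.2,"ax": 0,"ay": 0,"az": 0},
  {"fingers": -1,"tx": 0,"ty": 0.1745,"tz": -0.2,"ax": 0,"ay": 0,"az": 0},
  {"fingers": -1,"tx": 0,"ty": 0.1745,"tz": -0.2,"ax": 0,"ay": 0,"az": 0},
])

```text
time_s: 2.83
tcp_pos: [0.4118, 0.2274, 0.242]
ee_rot: [[0.001, -0.363, -0.932], [0.0, -0.932, 0.363], [-1.0, -0.0, -0.0]]
wrist_force: [1.1, 1.1, -0.9]
gripper_width: 0.997
```

Call:
play_rows([
  {"fingers": -1,"tx": 0,"ty": 0.1745,"tz": -0.2,"ax": 0,"ay": 0,"az": 0},
  {"fingers": -1,"tx": 0,"ty": 0.1745,"tz": -0.2,"ax": 0,"ay": 0,"az": 0},
  {"fingers": -1,"tx": 0,"ty": 0.1745,"tz": -0.2,"ax": 0,"ay": 0,"az": 0},
  {"fingers": -1,"tx": 0,"ty": 0.1745,"tz": -0.2,"ax": 0,"ay": 0,"az": 0},
  {"fingers": -1,"tx": 0,"ty": 0.1745,"tz": -0.2,"ax": 0,"ay": 0,"az": 0},
])

```text
time_s: 3.25
tcp_pos: [0.5044, 0.0509, 0.2419]
ee_rot: [[0.001, -0.363, -0.932], [0.0, -0.932, 0.363], [-1.0, -0.0, -0.001]]
wrist_force: [-0.4, 0.7, -0.3]
gripper_width: 0.999
```

Call:
play_rows([
  {"fingers": -1,"tx": 0,"ty": 0.105,"tz": -0.121,"ax": 0.19,"ay": 0,"az": 0},
  {"fingers": -1,"tx": 0,"ty": 0.105,"tz": -0.121,"ax": 0.19,"ay": 0,"az": 0},
  {"fingers": -1,"tx": 0,"ty": 0.105,"tz": -0.121,"ax": 0.19,"ay": 0,"az": 0},
  {"fingers": -1,"tx": 0,"ty": 0.105,"tz": -0.121,"ax": 0.19,"ay": 0,"az": 0},
  {"fingers": -1,"tx": 0,"ty": 0.105,"tz": -0.121,"ax": 0.19,"ay": 0,"az": 0},
])

```text
time_s: 3.67
tcp_pos: [0.5602, -0.055, 0.2409]
ee_rot: [[-0.001, -0.829, -0.559], [-0.0, -0.559, 0.829], [-1.0, 0.001, 0.0]]
wrist_force: [-1.1, 0.5, 0.5]
gripper_width: 0.999
```

Call:
play_rows([
  {"fingers": -1,"tx": 0,"ty": 0,"tz": 0,"ax": 0.19,"ay": 0,"az": 0},
  {"fingers": -1,"tx": 0,"ty": 0,"tz": 0,"ax": 0.19,"ay": 0,"az": 0},
  {"fingers": -1,"tx": 0,"ty": 0,"tz": 0,"ax": 0.19,"ay": 0,"az": 0},
  {"fingers": -1,"tx": 0,"ty": 0,"tz": 0,"ax": 0.19,"ay": 0,"az": 0},
  {"fingers": -1,"tx": 0,"ty": 0,"tz": 0,"ax": 0.19,"ay": 0,"az": 0},
])

```text
time_s: 4.08
tcp_pos: [0.5596, -0.0529, 0.2416]
ee_rot: [[0.0, -1.0, -0.0], [0.0, -0.0, 1.0], [-1.0, -0.0, 0.0]]
wrist_force: [0.6, -0.2, 0.8]
gripper_width: 1.0
```

Call:
play_rows([
  {"fingers": -1,"tx": 0,"ty": 0,"tz": 0,"ax": 0.18,"ay": 0,"az": 0},
  {"fingers": -1,"tx": 0,"ty": 0,"tz": 0,"ax": 0.18,"ay": 0,"az": 0},
  {"fingers": -1,"tx": 0,"ty": 0,"tz": 0,"ax": 0.18,"ay": 0,"az": 0},
  {"fingers": -1,"tx": 0,"ty": 0,"tz": 0,"ax": 0.18,"ay": 0,"az": 0},
  {"fingers": -1,"tx": 0,"ty": 0,"tz": 0,"ax": 0.18,"ay": 0,"az": 0},
])

```text
time_s: 4.5
tcp_pos: [0.5596, -0.0528, 0.2416]
ee_rot: [[0.0, -0.845, 0.535], [0.0, 0.535, 0.845], [-1.0, -0.0, 0.0]]
wrist_force: [-0.4, -0.0, -0.4]
gripper_width: 0.997
```

Run:
```python
from h import *
P=[.5597,-.0530]
go(P+[.24])
c=cap("wrist"); cv2.imwrite("pics/c.png",c["image"][:,:,::-1])
c2=dict(c); c2["R"]=c["R2"]; c2["t"]=c["t2"]
print("pred dial top px",pix(c2,P+[.098]), "tcp px", pix(c2,list(r.sense()["tcp_pos"])))
for k in["dial_grip","dial_top"]:
    for f in spotter.silhouettes(k,c)[:2]: 
        ys,xs=np.where(f["region"]);print(k,round(f["score"],2),f["uv"],xs.min(),xs.max(),ys.min(),ys.max())
```

```text
t 4.5 p [ 0.5596 -0.0528  0.2416] yaw 147.65 q6 -43.5 F [-0.4  -0.02 -0.37] M [ 0.089 -0.127  0.046] w 0.997
shift [ 0.0022 -0.0002 -0.0002] turn [0. 0. 0.]
pred dial top px [np.float64(276.32347057168994), np.float64(199.9078666279577)] tcp px [np.float64(276.51122437866894), np.float64(280.19880428044735)]
dial_grip 0.57 [262.4, 111.2] 202 322 0 236
dial_top 0.92 [265.3, 109.9] 203 322 0 235
```

View pics/c.png

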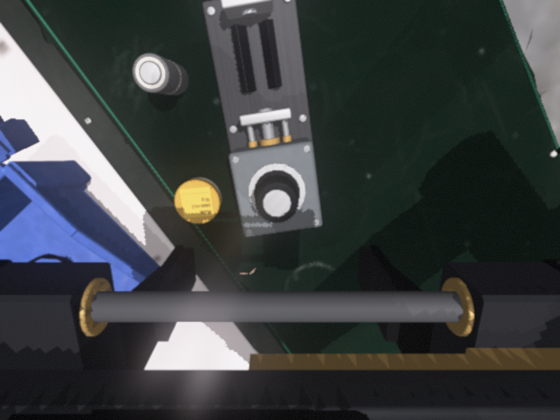

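```bash
cat > m.py <<'E'
from h import *
def cap_center(tag,g=None):
    P=[.5597,-.0530]; go(P+[.24])
    c=cap("wrist"); c2=dict(c); c2["R"]=c["R2"]; c2["t"]=c["t2"]
    u=pix(c2,P+[.098]); u0,v0=int(u[0]),int(u[1])
    gr=cv2.cvtColor(c["image"],cv2.COLOR_RGB2GRAY)[v0-25:v0+32,u0-25:u0+25]
    # black knob region holds the bright cap: bright blobs, choose the most circular with area near pi*12^2
    n,l,st,ce=cv2.connectedComponentsWithStats((gr>130).astype(np.uint8))
    for i in range(1,n):
        if st[i,4]>150: 
            q=ce[i]+[u0-25,v0-25]; print(tag,"blob",st[i],q,"->",np.round(atz(c2|{"R2":c["R2"]},q,.098),4),"pred",np.round(u,1))
    s=gr; cv2.imwrite(f"pics/cap{tag}.png",cv2.resize(s,None,fx=8,fy=8))
import sys; cap_center(sys.argv[1])
E
python3 m.py 1
```

```text
t 4.65 p [ 0.5596 -0.0528  0.2416] yaw 148.06 q6 -43.1 F [-0.03 -0.1  -0.17] M [ 0.052 -0.125 -0.005] w 1.001
shift [ 0.0021 -0.0002 -0.0002] turn [0. 0. 0.]
1 blob [ 12  16  28  27 592] [276.3902027  202.59966216] -> [ 0.561  -0.0509  0.098 ] pred [276.3 199.9]
```

Call:
play_rows([
  {"fingers": -1,"tx": 0,"ty": 0,"tz": 0,"ax": 0.19,"ay": 0,"az": 0},
  {"fingers": -1,"tx": 0,"ty": 0,"tz": 0,"ax": 0.19,"ay": 0,"az": 0},
  {"fingers": -1,"tx": 0,"ty": 0,"tz": 0,"ax": 0.19,"ay": 0,"az": 0},
  {"fingers": -1,"tx": 0,"ty": 0,"tz": 0,"ax": 0.19,"ay": 0,"az": 0},
  {"fingers": -1,"tx": 0,"ty": 0,"tz": 0,"ax": 0.19,"ay": 0,"az": 0},
])

```text
time_s: 5.12
tcp_pos: [0.5596, -0.0528, 0.2416]
ee_rot: [[0.0, -0.399, 0.917], [-0.0, 0.917, 0.399], [-1.0, -0.0, 0.0]]
wrist_force: [1.0, 0.2, 0.1]
gripper_width: 1.004
```

```bash
python3 m.py 2; python3 -c "
import cv2,numpy as np
cv2.imwrite('pics/cc.png',np.hstack([cv2.imread('pics/cap1.png'),cv2.imread('pics/cap2.png')]))"
```

```text
t 5.1167 p [ 0.5596 -0.0528  0.2416] yaw 113.52 q6 -77.6 F [0.95 0.19 0.06] M [ 0.107 -0.176  0.008] w 1.004
shift [ 0.0021 -0.0003 -0.    ] turn [0. 0. 0.]
2 blob [  0   0  50  57 914] [269.38293217 213.12035011] -> [ 0.5732 -0.0535  0.098 ] pred [275.9 200.1]
2 blob [ 13  14  29  28 626] [277.38019169 202.40734824] -> [ 0.5611 -0.0509  0.098 ] pred [275.9 200.1]
```

View pics/cc.png

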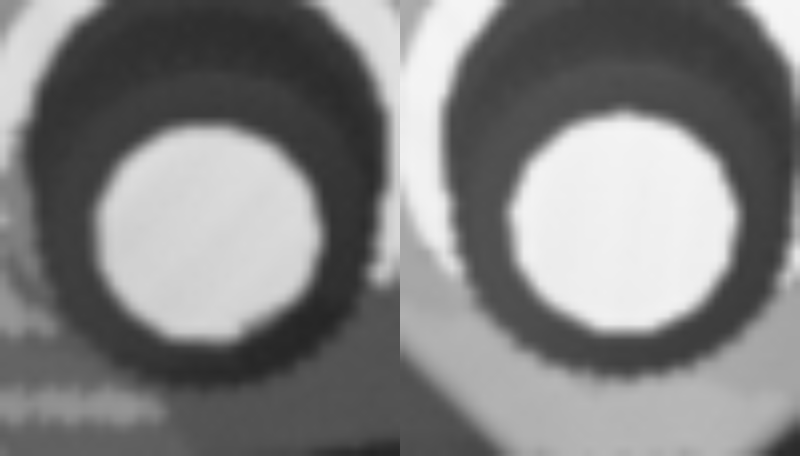

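Call:
play_rows([
  {"fingers": -1,"tx": 0.05,"ty": 0.001,"tz": 0.0017,"ax": 0,"ay": 0,"az": 0},
  {"fingers": -1,"tx": 0.1,"ty": 0.001,"tz": 0.0017,"ax": 0,"ay": 0,"az": 0},
  {"fingers": -1,"tx": 0.15,"ty": 0.001,"tz": 0.0017,"ax": 0,"ay": 0,"az": 0},
  {"fingers": -1,"tx": 0.19,"ty": 0.001,"tz": 0.0017,"ax": 0,"ay": 0,"az": 0},
  {"fingers": -1,"tx": 0.206,"ty": 0.001,"tz": 0.0017,"ax": 0,"ay": 0,"az": 0},
])

```text
time_s: 5.58
tcp_pos: [0.5575, -0.0519, 0.0825]
ee_rot: [[-0.008, -0.405, 0.914], [-0.001, 0.914, 0.405], [-1.0, 0.003, -0.008]]
wrist_force: [-0.7, -0.2, -0.8]
gripper_width: 1.001
```

Call:
play_rows([
  {"fingers": -0.1,"tx": 0,"ty": 0,"tz": 0,"ax": 0,"ay": 0,"az": 0},
  {"fingers": -0.1,"tx": 0,"ty": 0,"tz": 0,"ax": 0,"ay": 0,"az": 0},
  {"fingers": -0.1,"tx": 0,"ty": 0,"tz": 0,"ax": 0,"ay": 0,"az": 0},
  {"fingers": -0.1,"tx": 0,"ty": 0,"tz": 0,"ax": 0,"ay": 0,"az": 0},
])

```text
time_s: 5.92
tcp_pos: [0.5618, -0.0514, 0.0888]
ee_rot: [[0.004, -0.404, 0.915], [0.0, 0.915, 0.404], [-1.0, -0.001, 0.004]]
wrist_force: [0.3, 0.1, 0.9]
gripper_width: 0.78
```

Run:
```python
from h import *
go([.5605,-.0516,.087])
c=cap("wrist"); cv2.imwrite("pics/d.png",c["image"][:,:,::-1])
```

```text
t 5.9167 p [ 0.5618 -0.0514  0.0888] yaw 113.82 q6 -77.4 F [0.35 0.08 0.89] M [ 0.045 -0.141 -0.022] w 0.78
shift [ 0.0024  0.0004 -0.0017] turn [0.     0.0011 0.0003]
```

View pics/d.png

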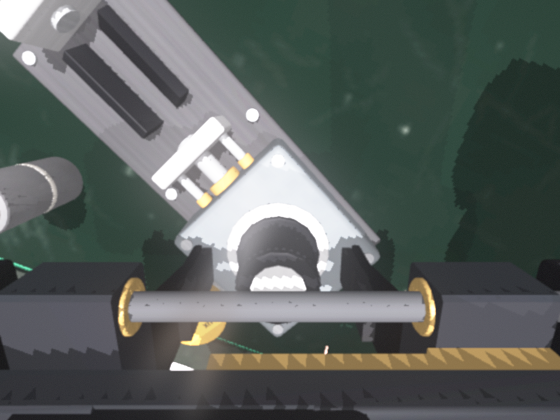

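Call:
play_rows([
  {"fingers": 1,"tx": 0,"ty": 0,"tz": 0,"ax": 0,"ay": 0,"az": 0},
  {"fingers": 1,"tx": 0,"ty": 0,"tz": 0,"ax": 0,"ay": 0,"az": 0},
  {"fingers": 1,"tx": 0,"ty": 0,"tz": 0,"ax": 0,"ay": 0,"az": 0},
  {"fingers": 1,"tx": 0,"ty": 0,"tz": 0,"ax": 0,"ay": 0,"az": 0},
  {"fingers": 1,"tx": 0,"ty": 0,"tz": 0,"ax": 0,"ay": 0,"az": 0},
])

```text
time_s: 6.38
tcp_pos: [0.5606, -0.0514, 0.0874]
ee_rot: [[0.0, -0.403, 0.915], [0.0, 0.915, 0.403], [-1.0, 0.0, 0.0]]
wrist_force: [-1.2, 1.3, 1.8]
gripper_width: 0.428
```

Call:
play_rows([
  {"fingers": 1,"tx": 0,"ty": 0,"tz": 0,"ax": 0,"ay": 0,"az": 0},
  {"fingers": 1,"tx": 0,"ty": 0,"tz": 0,"ax": 0,"ay": 0,"az": 0},
  {"fingers": 1,"tx": 0,"ty": 0,"tz": 0,"ax": 0,"ay": 0,"az": 0},
  {"fingers": 1,"tx": 0,"ty": 0,"tz": 0,"ax": 0,"ay": 0,"az": 0},
  {"fingers": 1,"tx": 0,"ty": 0,"tz": 0,"ax": 0,"ay": 0,"az": 0},
])

```text
time_s: 6.8
tcp_pos: [0.5606, -0.0514, 0.0874]
ee_rot: [[0.0, -0.403, 0.915], [0.0, 0.915, 0.403], [-1.0, 0.0, 0.0]]
wrist_force: [-2.1, 1.4, 5.1]
gripper_width: 0.426
```

```bash
cat > f.py <<'E'
from station import r
import numpy as np
s=r.sense();R=np.array(s["ee_rot"]);p=np.array(s["tcp_pos"]);y=R[:,1]
o=[round(s["time_s"],2),round(np.degrees(np.arctan2(y[1],y[0]))%360,2),round(s["moment"][2],3),round(s["effort"][5],3)]
print("t %.2f yaw %.2f Mz %.3f e6 %.3f"%tuple(o),"q6 %.2f"%s["joints"][5],"F",np.round(s["wrist_force"],1),"Mt",np.round(R.T@s["moment"],2),"p",np.round(p,4),"w %.3f"%s["gripper_width"])
E
python3 f.py
```

```text
t 6.80 yaw 113.77 Mz 0.019 e6 -0.008 q6 -77.48 F [-2.1  1.4  5.1] Mt [-0.02  0.13  0.85] p [ 0.5606 -0.0514  0.0874] w 0.426
```

Call:
play_rows([
  {"fingers": 1,"tx": 0,"ty": 0,"tz": 0,"ax": -0.022,"ay": 0,"az": 0},
  {"fingers": 1,"tx": 0,"ty": 0,"tz": 0,"ax": -0.022,"ay": 0,"az": 0},
  {"fingers": 1,"tx": 0,"ty": 0,"tz": 0,"ax": -0.022,"ay": 0,"az": 0},
])

```text
time_s: 7.05
tcp_pos: [0.5605, -0.0514, 0.0873]
ee_rot: [[0.0, -0.465, 0.886], [0.0, 0.886, 0.465], [-1.0, 0.0, 0.0]]
wrist_force: [-1.4, 2.0, 5.0]
gripper_width: 0.431
```

```bash
python3 f.py
```

```text
t 7.05 yaw 117.68 Mz -0.202 e6 0.218 q6 -73.55 F [-1.4  2.   5. ] Mt [ 0.2  -0.01  0.88] p [ 0.5605 -0.0514  0.0873] w 0.431
```

Call:
play_rows([
  {"fingers": 1,"tx": 0,"ty": 0,"tz": 0,"ax": -0.022,"ay": 0,"az": 0},
  {"fingers": 1,"tx": 0,"ty": 0,"tz": 0,"ax": -0.022,"ay": 0,"az": 0},
  {"fingers": 1,"tx": 0,"ty": 0,"tz": 0,"ax": -0.022,"ay": 0,"az": 0},
])

```text
time_s: 7.3
tcp_pos: [0.5606, -0.0514, 0.0874]
ee_rot: [[0.0, -0.524, 0.851], [0.0, 0.851, 0.524], [-1.0, 0.0, 0.0]]
wrist_force: [-1.9, 2.9, 4.9]
gripper_width: 0.43
```

```bash
python3 f.py
```

```text
t 7.30 yaw 121.63 Mz -0.267 e6 0.262 q6 -69.60 F [-1.9  2.9  4.9] Mt [ 0.27 -0.01  0.8 ] p [ 0.5606 -0.0514  0.0874] w 0.430
```

Call:
play_rows([
  {"fingers": 1,"tx": 0,"ty": 0,"tz": 0,"ax": -0.022,"ay": 0,"az": 0},
  {"fingers": 1,"tx": 0,"ty": 0,"tz": 0,"ax": -0.022,"ay": 0,"az": 0},
  {"fingers": 1,"tx": 0,"ty": 0,"tz": 0,"ax": -0.022,"ay": 0,"az": 0},
])

```text
time_s: 7.55
tcp_pos: [0.5606, -0.0514, 0.0874]
ee_rot: [[0.0, -0.582, 0.813], [0.0, 0.813, 0.582], [-1.0, -0.0, 0.0]]
wrist_force: [-1.5, 3.6, 4.1]
gripper_width: 0.428
```

```bash
python3 f.py
```

```text
t 7.55 yaw 125.59 Mz -0.023 e6 0.080 q6 -65.66 F [-1.5  3.6  4.1] Mt [ 0.02 -0.06  0.94] p [ 0.5606 -0.0514  0.0874] w 0.428
```

Call:
play_rows([
  {"fingers": 1,"tx": 0,"ty": 0,"tz": 0,"ax": -0.022,"ay": 0,"az": 0},
  {"fingers": 1,"tx": 0,"ty": 0,"tz": 0,"ax": -0.022,"ay": 0,"az": 0},
  {"fingers": 1,"tx": 0,"ty": 0,"tz": 0,"ax": -0.022,"ay": 0,"az": 0},
])

```text
time_s: 7.8
tcp_pos: [0.5605, -0.0514, 0.0873]
ee_rot: [[0.0, -0.638, 0.77], [-0.0, 0.77, 0.638], [-1.0, -0.0, -0.0]]
wrist_force: [-1.1, 2.7, 5.7]
gripper_width: 0.431
```

```bash
python3 f.py
```

```text
t 7.80 yaw 129.61 Mz 0.226 e6 -0.174 q6 -61.65 F [-1.1  2.7  5.7] Mt [-0.23 -0.08  0.89] p [ 0.5605 -0.0514  0.0873] w 0.431
```

Call:
play_rows([
  {"fingers": 1,"tx": 0,"ty": 0,"tz": 0,"ax": -0.022,"ay": 0,"az": 0},
  {"fingers": 1,"tx": 0,"ty": 0,"tz": 0,"ax": -0.022,"ay": 0,"az": 0},
  {"fingers": 1,"tx": 0,"ty": 0,"tz": 0,"ax": -0.022,"ay": 0,"az": 0},
])

```text
time_s: 8.05
tcp_pos: [0.5605, -0.0514, 0.0873]
ee_rot: [[0.0, -0.689, 0.724], [-0.0, 0.724, 0.689], [-1.0, -0.0, -0.0]]
wrist_force: [-2.0, 2.1, 5.1]
gripper_width: 0.431
```

```bash
python3 f.py
```

```text
t 8.05 yaw 133.58 Mz 0.264 e6 -0.224 q6 -57.68 F [-2.   2.1  5.1] Mt [-0.26 -0.21  0.94] p [ 0.5605 -0.0514  0.0873] w 0.431
```

Call:
play_rows([
  {"fingers": 1,"tx": 0,"ty": 0,"tz": 0,"ax": -0.022,"ay": 0,"az": 0},
  {"fingers": 1,"tx": 0,"ty": 0,"tz": 0,"ax": -0.022,"ay": 0,"az": 0},
  {"fingers": 1,"tx": 0,"ty": 0,"tz": 0,"ax": -0.022,"ay": 0,"az": 0},
])

```text
time_s: 8.3
tcp_pos: [0.5605, -0.0514, 0.0874]
ee_rot: [[0.0, -0.737, 0.676], [-0.0, 0.676, 0.737], [-1.0, -0.0, 0.0]]
wrist_force: [-1.9, 2.8, 4.9]
gripper_width: 0.431
```

```bash
python3 f.py
```

```text
t 8.30 yaw 137.50 Mz 0.090 e6 -0.064 q6 -53.75 F [-1.9  2.8  4.9] Mt [-0.09 -0.26  0.95] p [ 0.5605 -0.0514  0.0874] w 0.431
```

Call:
play_rows([
  {"fingers": 1,"tx": 0,"ty": 0,"tz": 0,"ax": -0.022,"ay": 0,"az": 0},
  {"fingers": 1,"tx": 0,"ty": 0,"tz": 0,"ax": -0.022,"ay": 0,"az": 0},
  {"fingers": 1,"tx": 0,"ty": 0,"tz": 0,"ax": -0.022,"ay": 0,"az": 0},
])

```text
time_s: 8.55
tcp_pos: [0.5605, -0.0514, 0.0873]
ee_rot: [[0.0, -0.782, 0.624], [0.0, 0.624, 0.782], [-1.0, -0.0, 0.0]]
wrist_force: [-1.9, 2.7, 5.0]
gripper_width: 0.429
```

```bash
python3 f.py
```

```text
t 8.55 yaw 141.40 Mz -0.123 e6 0.160 q6 -49.84 F [-1.9  2.7  5. ] Mt [ 0.12 -0.29  0.85] p [ 0.5605 -0.0514  0.0873] w 0.429
```

Call:
play_rows([
  {"fingers": 1,"tx": 0,"ty": 0,"tz": 0,"ax": -0.022,"ay": 0,"az": 0},
  {"fingers": 1,"tx": 0,"ty": 0,"tz": 0,"ax": -0.022,"ay": 0,"az": 0},
  {"fingers": 1,"tx": 0,"ty": 0,"tz": 0,"ax": -0.022,"ay": 0,"az": 0},
])

```text
time_s: 8.8
tcp_pos: [0.5605, -0.0514, 0.0874]
ee_rot: [[0.0, -0.822, 0.569], [0.0, 0.569, 0.822], [-1.0, -0.0, 0.0]]
wrist_force: [-2.5, 2.7, 5.4]
gripper_width: 0.428
```

```bash
python3 f.py
```

```text
t 8.80 yaw 145.33 Mz -0.240 e6 0.274 q6 -45.90 F [-2.5  2.7  5.4] Mt [ 0.24 -0.35  0.86] p [ 0.5605 -0.0514  0.0874] w 0.428
```

Call:
play_rows([
  {"fingers": 1,"tx": 0,"ty": 0,"tz": 0,"ax": -0.022,"ay": 0,"az": 0},
  {"fingers": 1,"tx": 0,"ty": 0,"tz": 0,"ax": -0.022,"ay": 0,"az": 0},
  {"fingers": 1,"tx": 0,"ty": 0,"tz": 0,"ax": -0.022,"ay": 0,"az": 0},
])

```text
time_s: 9.05
tcp_pos: [0.5605, -0.0514, 0.0874]
ee_rot: [[0.0, -0.86, 0.51], [0.0, 0.51, 0.86], [-1.0, -0.0, 0.0]]
wrist_force: [-2.0, 2.7, 4.8]
gripper_width: 0.43
```

```bash
python3 f.py
```

```text
t 9.05 yaw 149.32 Mz -0.112 e6 0.155 q6 -41.91 F [-2.   2.7  4.8] Mt [ 0.11 -0.43  0.88] p [ 0.5605 -0.0514  0.0874] w 0.430
```

Call:
play_rows([
  {"fingers": 1,"tx": 0,"ty": 0,"tz": 0,"ax": -0.022,"ay": 0,"az": 0},
  {"fingers": 1,"tx": 0,"ty": 0,"tz": 0,"ax": -0.022,"ay": 0,"az": 0},
  {"fingers": 1,"tx": 0,"ty": 0,"tz": 0,"ax": -0.022,"ay": 0,"az": 0},
])

```text
time_s: 9.3
tcp_pos: [0.5605, -0.0514, 0.0874]
ee_rot: [[0.0, -0.894, 0.448], [-0.0, 0.448, 0.894], [-1.0, -0.0, 0.0]]
wrist_force: [-1.5, 2.4, 5.9]
gripper_width: 0.43
```

```bash
python3 f.py
```

```text
t 9.30 yaw 153.36 Mz 0.143 e6 -0.108 q6 -37.90 F [-1.5  2.4  5.9] Mt [-0.14 -0.48  0.79] p [ 0.5605 -0.0514  0.0874] w 0.430
```

Call:
play_rows([
  {"fingers": 1,"tx": 0,"ty": 0,"tz": 0,"ax": -0.022,"ay": 0,"az": 0},
  {"fingers": 1,"tx": 0,"ty": 0,"tz": 0,"ax": -0.022,"ay": 0,"az": 0},
  {"fingers": 1,"tx": 0,"ty": 0,"tz": 0,"ax": -0.022,"ay": 0,"az": 0},
])

```text
time_s: 9.55
tcp_pos: [0.5605, -0.0514, 0.0874]
ee_rot: [[0.0, -0.923, 0.385], [-0.0, 0.385, 0.923], [-1.0, -0.0, -0.0]]
wrist_force: [-2.2, 2.3, 3.8]
gripper_width: 0.427
```

```bash
python3 f.py
```

```text
t 9.55 yaw 157.35 Mz 0.289 e6 -0.235 q6 -33.92 F [-2.2  2.3  3.8] Mt [-0.29 -0.51  0.77] p [ 0.5605 -0.0514  0.0874] w 0.427
```

Call:
play_rows([
  {"fingers": 1,"tx": 0,"ty": 0,"tz": 0,"ax": -0.022,"ay": 0,"az": 0},
  {"fingers": 1,"tx": 0,"ty": 0,"tz": 0,"ax": -0.022,"ay": 0,"az": 0},
  {"fingers": 1,"tx": 0,"ty": 0,"tz": 0,"ax": -0.022,"ay": 0,"az": 0},
])

```text
time_s: 9.8
tcp_pos: [0.5605, -0.0515, 0.0874]
ee_rot: [[0.0, -0.947, 0.321], [-0.0, 0.321, 0.947], [-1.0, -0.0, -0.0]]
wrist_force: [-3.3, 1.1, 5.3]
gripper_width: 0.43
```

```bash
python3 f.py
```

```text
t 9.80 yaw 161.28 Mz 0.210 e6 -0.130 q6 -29.98 F [-3.3  1.1  5.3] Mt [-0.21 -0.55  0.79] p [ 0.5605 -0.0515  0.0874] w 0.430
```

Call:
play_rows([
  {"fingers": 1,"tx": 0,"ty": 0,"tz": 0,"ax": -0.022,"ay": 0,"az": 0},
  {"fingers": 1,"tx": 0,"ty": 0,"tz": 0,"ax": -0.022,"ay": 0,"az": 0},
  {"fingers": 1,"tx": 0,"ty": 0,"tz": 0,"ax": -0.022,"ay": 0,"az": 0},
])

```text
time_s: 10.05
tcp_pos: [0.5605, -0.0514, 0.0873]
ee_rot: [[0.0, -0.967, 0.256], [0.0, 0.256, 0.967], [-1.0, -0.0, 0.0]]
wrist_force: [-2.2, 2.3, 5.3]
gripper_width: 0.428
```

```bash
python3 f.py
```

```text
t 10.05 yaw 165.18 Mz -0.013 e6 0.093 q6 -26.06 F [-2.2  2.3  5.3] Mt [ 0.01 -0.6   0.76] p [ 0.5605 -0.0514  0.0873] w 0.428
```

Call:
play_rows([
  {"fingers": 1,"tx": 0,"ty": 0,"tz": 0,"ax": -0.022,"ay": 0,"az": 0},
  {"fingers": 1,"tx": 0,"ty": 0,"tz": 0,"ax": -0.022,"ay": 0,"az": 0},
  {"fingers": 1,"tx": 0,"ty": 0,"tz": 0,"ax": -0.022,"ay": 0,"az": 0},
])

```text
time_s: 10.3
tcp_pos: [0.5605, -0.0515, 0.0873]
ee_rot: [[0.0, -0.982, 0.19], [0.0, 0.19, 0.982], [-1.0, -0.0, 0.001]]
wrist_force: [-1.6, 1.4, 6.0]
gripper_width: 0.43
```

```bash
python3 f.py
```

```text
t 10.30 yaw 169.03 Mz -0.448 e6 0.475 q6 -22.18 F [-1.6  1.4  6. ] Mt [ 0.45 -0.62  0.7 ] p [ 0.5605 -0.0515  0.0873] w 0.430
```

Call:
play_rows([
  {"fingers": 1,"tx": 0,"ty": 0,"tz": 0,"ax": -0.008,"ay": 0,"az": 0},
  {"fingers": 1,"tx": 0,"ty": 0,"tz": 0,"ax": -0.008,"ay": 0,"az": 0},
  {"fingers": 1,"tx": 0,"ty": 0,"tz": 0,"ax": -0.008,"ay": 0,"az": 0},
])

```text
time_s: 10.55
tcp_pos: [0.5605, -0.0515, 0.0873]
ee_rot: [[0.0, -0.986, 0.166], [0.001, 0.166, 0.986], [-1.0, -0.0, 0.001]]
wrist_force: [-1.7, 1.9, 5.8]
gripper_width: 0.429
```

```bash
python3 f.py
```

```text
t 10.55 yaw 170.43 Mz -0.553 e6 0.568 q6 -20.76 F [-1.7  1.9  5.8] Mt [ 0.55 -0.67  0.67] p [ 0.5605 -0.0515  0.0873] w 0.429
```

Call:
play_rows([
  {"fingers": 1,"tx": 0,"ty": 0,"tz": 0,"ax": 0.028,"ay": 0,"az": 0},
  {"fingers": 1,"tx": 0,"ty": 0,"tz": 0,"ax": 0.028,"ay": 0,"az": 0},
  {"fingers": 1,"tx": 0,"ty": 0,"tz": 0,"ax": 0.028,"ay": 0,"az": 0},
])

```text
time_s: 10.8
tcp_pos: [0.5605, -0.0514, 0.0873]
ee_rot: [[0.0, -0.968, 0.25], [0.0, 0.25, 0.968], [-1.0, -0.0, 0.0]]
wrist_force: [-2.8, 1.8, 5.3]
gripper_width: 0.429
```

```bash
python3 f.py
```

```text
t 10.80 yaw 165.51 Mz -0.096 e6 0.066 q6 -25.73 F [-2.8  1.8  5.3] Mt [ 0.1  -0.61  0.69] p [ 0.5605 -0.0514  0.0873] w 0.429
```

Call:
play_rows([
  {"fingers": 1,"tx": 0,"ty": 0,"tz": 0,"ax": 0.028,"ay": 0,"az": 0},
  {"fingers": 1,"tx": 0,"ty": 0,"tz": 0,"ax": 0.028,"ay": 0,"az": 0},
  {"fingers": 1,"tx": 0,"ty": 0,"tz": 0,"ax": 0.028,"ay": 0,"az": 0},
])

```text
time_s: 11.05
tcp_pos: [0.5605, -0.0514, 0.0874]
ee_rot: [[0.0, -0.943, 0.333], [-0.0, 0.333, 0.943], [-1.0, -0.0, -0.0]]
wrist_force: [-1.8, 2.4, 6.1]
gripper_width: 0.431
```

```bash
python3 f.py
```

```text
t 11.05 yaw 160.55 Mz 0.198 e6 -0.211 q6 -30.71 F [-1.8  2.4  6.1] Mt [-0.2  -0.51  0.76] p [ 0.5605 -0.0514  0.0874] w 0.431
```

Call:
play_rows([
  {"fingers": 1,"tx": 0,"ty": 0,"tz": 0,"ax": 0.028,"ay": 0,"az": 0},
  {"fingers": 1,"tx": 0,"ty": 0,"tz": 0,"ax": 0.028,"ay": 0,"az": 0},
  {"fingers": 1,"tx": 0,"ty": 0,"tz": 0,"ax": 0.028,"ay": 0,"az": 0},
])

```text
time_s: 11.3
tcp_pos: [0.5605, -0.0514, 0.0874]
ee_rot: [[0.0, -0.91, 0.414], [-0.0, 0.414, 0.91], [-1.0, -0.0, -0.0]]
wrist_force: [-1.6, 2.5, 5.1]
gripper_width: 0.426
```

```bash
python3 f.py
```

```text
t 11.30 yaw 155.51 Mz 0.198 e6 -0.254 q6 -35.75 F [-1.6  2.5  5.1] Mt [-0.2  -0.56  0.86] p [ 0.5605 -0.0514  0.0874] w 0.426
```

Call:
play_rows([
  {"fingers": 1,"tx": 0,"ty": 0,"tz": 0,"ax": 0.028,"ay": 0,"az": 0},
  {"fingers": 1,"tx": 0,"ty": 0,"tz": 0,"ax": 0.028,"ay": 0,"az": 0},
  {"fingers": 1,"tx": 0,"ty": 0,"tz": 0,"ax": 0.028,"ay": 0,"az": 0},
])

```text
time_s: 11.55
tcp_pos: [0.5605, -0.0514, 0.0873]
ee_rot: [[0.0, -0.869, 0.494], [0.0, 0.494, 0.869], [-1.0, -0.0, 0.0]]
wrist_force: [-2.3, 3.2, 5.0]
gripper_width: 0.432
```

```bash
python3 f.py
```

```text
t 11.55 yaw 150.40 Mz -0.115 e6 0.043 q6 -40.85 F [-2.3  3.2  5. ] Mt [ 0.12 -0.45  0.84] p [ 0.5605 -0.0514  0.0873] w 0.432
```

Call:
play_rows([
  {"fingers": 1,"tx": 0,"ty": 0,"tz": 0,"ax": 0.028,"ay": 0,"az": 0},
  {"fingers": 1,"tx": 0,"ty": 0,"tz": 0,"ax": 0.028,"ay": 0,"az": 0},
  {"fingers": 1,"tx": 0,"ty": 0,"tz": 0,"ax": 0.028,"ay": 0,"az": 0},
])

```text
time_s: 11.8
tcp_pos: [0.5605, -0.0514, 0.0874]
ee_rot: [[0.0, -0.822, 0.569], [0.0, 0.569, 0.822], [-1.0, -0.0, 0.0]]
wrist_force: [-1.7, 2.1, 4.8]
gripper_width: 0.427
```

```bash
python3 f.py
```

```text
t 11.80 yaw 145.30 Mz -0.256 e6 0.227 q6 -45.92 F [-1.7  2.1  4.8] Mt [ 0.26 -0.34  0.88] p [ 0.5605 -0.0514  0.0874] w 0.427
```

Call:
play_rows([
  {"fingers": 1,"tx": 0,"ty": 0,"tz": 0,"ax": 0.028,"ay": 0,"az": 0},
  {"fingers": 1,"tx": 0,"ty": 0,"tz": 0,"ax": 0.028,"ay": 0,"az": 0},
  {"fingers": 1,"tx": 0,"ty": 0,"tz": 0,"ax": 0.028,"ay": 0,"az": 0},
])

```text
time_s: 12.05
tcp_pos: [0.5605, -0.0514, 0.0873]
ee_rot: [[0.0, -0.77, 0.639], [0.0, 0.639, 0.77], [-1.0, -0.0, 0.0]]
wrist_force: [-1.6, 2.3, 4.7]
gripper_width: 0.431
```

```bash
python3 f.py
```

```text
t 12.05 yaw 140.31 Mz -0.067 e6 0.055 q6 -50.93 F [-1.6  2.3  4.7] Mt [ 0.07 -0.31  0.91] p [ 0.5605 -0.0514  0.0873] w 0.431
```

Call:
play_rows([
  {"fingers": 1,"tx": 0,"ty": 0,"tz": 0,"ax": 0.028,"ay": 0,"az": 0},
  {"fingers": 1,"tx": 0,"ty": 0,"tz": 0,"ax": 0.028,"ay": 0,"az": 0},
  {"fingers": 1,"tx": 0,"ty": 0,"tz": 0,"ax": 0.028,"ay": 0,"az": 0},
])

```text
time_s: 12.3
tcp_pos: [0.5605, -0.0514, 0.0874]
ee_rot: [[0.0, -0.711, 0.703], [-0.0, 0.703, 0.711], [-1.0, -0.0, 0.0]]
wrist_force: [-1.7, 2.3, 5.5]
gripper_width: 0.431
```

```bash
python3 f.py
```

```text
t 12.30 yaw 135.35 Mz 0.213 e6 -0.219 q6 -55.91 F [-1.7  2.3  5.5] Mt [-0.21 -0.24  0.94] p [ 0.5605 -0.0514  0.0874] w 0.431
```

Call:
play_rows([
  {"fingers": 1,"tx": 0,"ty": 0,"tz": 0,"ax": 0.028,"ay": 0,"az": 0},
  {"fingers": 1,"tx": 0,"ty": 0,"tz": 0,"ax": 0.028,"ay": 0,"az": 0},
  {"fingers": 1,"tx": 0,"ty": 0,"tz": 0,"ax": 0.028,"ay": 0,"az": 0},
])

```text
time_s: 12.55
tcp_pos: [0.5606, -0.0514, 0.0874]
ee_rot: [[0.0, -0.647, 0.763], [-0.0, 0.763, 0.647], [-1.0, -0.0, 0.0]]
wrist_force: [-1.5, 1.8, 4.9]
gripper_width: 0.429
```

```bash
python3 f.py
```

```text
t 12.55 yaw 130.31 Mz 0.244 e6 -0.247 q6 -60.95 F [-1.5  1.8  4.9] Mt [-0.24 -0.12  0.94] p [ 0.5606 -0.0514  0.0874] w 0.429
```

Call:
play_rows([
  {"fingers": 1,"tx": 0,"ty": 0,"tz": 0,"ax": 0.028,"ay": 0,"az": 0},
  {"fingers": 1,"tx": 0,"ty": 0,"tz": 0,"ax": 0.028,"ay": 0,"az": 0},
  {"fingers": 1,"tx": 0,"ty": 0,"tz": 0,"ax": 0.028,"ay": 0,"az": 0},
])

```text
time_s: 12.8
tcp_pos: [0.5606, -0.0514, 0.0874]
ee_rot: [[0.0, -0.576, 0.817], [0.0, 0.817, 0.576], [-1.0, -0.0, 0.0]]
wrist_force: [-2.4, 3.2, 5.2]
gripper_width: 0.429
```

```bash
python3 f.py
```

```text
t 12.80 yaw 125.19 Mz -0.137 e6 0.056 q6 -66.05 F [-2.4  3.2  5.2] Mt [ 0.14 -0.    0.92] p [ 0.5606 -0.0514  0.0874] w 0.429
```

Call:
play_rows([
  {"fingers": 1,"tx": 0,"ty": 0,"tz": 0,"ax": 0.028,"ay": 0,"az": 0},
  {"fingers": 1,"tx": 0,"ty": 0,"tz": 0,"ax": 0.028,"ay": 0,"az": 0},
  {"fingers": 1,"tx": 0,"ty": 0,"tz": 0,"ax": 0.028,"ay": 0,"az": 0},
])

```text
time_s: 13.05
tcp_pos: [0.5606, -0.0514, 0.0874]
ee_rot: [[0.0, -0.502, 0.865], [0.0, 0.865, 0.502], [-1.0, 0.0, 0.0]]
wrist_force: [-1.0, 2.3, 4.8]
gripper_width: 0.427
```

```bash
python3 f.py
```

```text
t 13.05 yaw 120.11 Mz -0.246 e6 0.226 q6 -71.12 F [-1.   2.3  4.8] Mt [0.25 0.   0.93] p [ 0.5606 -0.0514  0.0874] w 0.427
```

Call:
play_rows([
  {"fingers": 1,"tx": 0,"ty": 0,"tz": 0,"ax": 0.028,"ay": 0,"az": 0},
  {"fingers": 1,"tx": 0,"ty": 0,"tz": 0,"ax": 0.028,"ay": 0,"az": 0},
  {"fingers": 1,"tx": 0,"ty": 0,"tz": 0,"ax": 0.028,"ay": 0,"az": 0},
])

```text
time_s: 13.3
tcp_pos: [0.5606, -0.0514, 0.0873]
ee_rot: [[0.0, -0.424, 0.905], [0.0, 0.905, 0.424], [-1.0, 0.0, 0.0]]
wrist_force: [-1.5, 2.8, 5.6]
gripper_width: 0.427
```

```bash
python3 f.py
```

```text
t 13.30 yaw 115.12 Mz -0.050 e6 0.044 q6 -76.12 F [-1.5  2.8  5.6] Mt [0.05 0.14 0.95] p [ 0.5606 -0.0514  0.0873] w 0.427
```

Call:
play_rows([
  {"fingers": 1,"tx": 0,"ty": 0,"tz": 0,"ax": 0.028,"ay": 0,"az": 0},
  {"fingers": 1,"tx": 0,"ty": 0,"tz": 0,"ax": 0.028,"ay": 0,"az": 0},
  {"fingers": 1,"tx": 0,"ty": 0,"tz": 0,"ax": 0.028,"ay": 0,"az": 0},
])

```text
time_s: 13.55
tcp_pos: [0.5606, -0.0514, 0.0873]
ee_rot: [[0.0, -0.344, 0.939], [-0.0, 0.939, 0.344], [-1.0, -0.0, 0.0]]
wrist_force: [-2.1, 2.4, 4.9]
gripper_width: 0.429
```

```bash
python3 f.py
```

```text
t 13.55 yaw 110.15 Mz 0.240 e6 -0.227 q6 -81.11 F [-2.1  2.4  4.9] Mt [-0.24  0.14  0.86] p [ 0.5606 -0.0514  0.0873] w 0.429
```

Call:
play_rows([
  {"fingers": 1,"tx": 0,"ty": 0,"tz": 0,"ax": 0.028,"ay": 0,"az": 0},
  {"fingers": 1,"tx": 0,"ty": 0,"tz": 0,"ax": 0.028,"ay": 0,"az": 0},
  {"fingers": 1,"tx": 0,"ty": 0,"tz": 0,"ax": 0.028,"ay": 0,"az": 0},
])

```text
time_s: 13.8
tcp_pos: [0.5606, -0.0515, 0.0874]
ee_rot: [[0.0, -0.261, 0.965], [-0.0, 0.965, 0.261], [-1.0, -0.0, 0.0]]
wrist_force: [-1.9, 2.9, 4.3]
gripper_width: 0.432
```

```bash
python3 f.py
```

```text
t 13.80 yaw 105.11 Mz 0.215 e6 -0.240 q6 -86.15 F [-1.9  2.9  4.3] Mt [-0.22  0.24  0.86] p [ 0.5606 -0.0515  0.0874] w 0.432
```

Call:
play_rows([
  {"fingers": 1,"tx": 0,"ty": 0,"tz": 0,"ax": 0.028,"ay": 0,"az": 0},
  {"fingers": 1,"tx": 0,"ty": 0,"tz": 0,"ax": 0.028,"ay": 0,"az": 0},
  {"fingers": 1,"tx": 0,"ty": 0,"tz": 0,"ax": 0.028,"ay": 0,"az": 0},
])

```text
time_s: 14.05
tcp_pos: [0.5606, -0.0515, 0.0874]
ee_rot: [[0.0, -0.173, 0.985], [0.0, 0.985, 0.173], [-1.0, 0.0, 0.0]]
wrist_force: [-1.6, 2.6, 5.6]
gripper_width: 0.433
```

```bash
python3 f.py
```

```text
t 14.05 yaw 99.99 Mz -0.123 e6 0.069 q6 -91.25 F [-1.6  2.6  5.6] Mt [0.12 0.31 0.79] p [ 0.5606 -0.0515  0.0874] w 0.433
```

Call:
play_rows([
  {"fingers": 1,"tx": 0,"ty": 0,"tz": 0,"ax": 0.028,"ay": 0,"az": 0},
  {"fingers": 1,"tx": 0,"ty": 0,"tz": 0,"ax": 0.028,"ay": 0,"az": 0},
  {"fingers": 1,"tx": 0,"ty": 0,"tz": 0,"ax": 0.028,"ay": 0,"az": 0},
])

```text
time_s: 14.3
tcp_pos: [0.5606, -0.0515, 0.0874]
ee_rot: [[0.0, -0.086, 0.996], [0.0, 0.996, 0.086], [-1.0, 0.0, 0.0]]
wrist_force: [-1.9, 1.8, 5.7]
gripper_width: 0.429
```

```bash
python3 f.py
```

```text
t 14.30 yaw 94.91 Mz -0.272 e6 0.225 q6 -96.32 F [-1.9  1.8  5.7] Mt [0.27 0.32 0.78] p [ 0.5606 -0.0515  0.0874] w 0.429
```

Call:
play_rows([
  {"fingers": 1,"tx": 0,"ty": 0,"tz": 0,"ax": 0.028,"ay": 0,"az": 0},
  {"fingers": 1,"tx": 0,"ty": 0,"tz": 0,"ax": 0.028,"ay": 0,"az": 0},
  {"fingers": 1,"tx": 0,"ty": 0,"tz": 0,"ax": 0.028,"ay": 0,"az": 0},
])

```text
time_s: 14.55
tcp_pos: [0.5606, -0.0514, 0.0874]
ee_rot: [[0.0, 0.001, 1.0], [0.0, 1.0, -0.001], [-1.0, 0.0, 0.0]]
wrist_force: [-1.3, 2.4, 4.5]
gripper_width: 0.428
```

```bash
python3 f.py
```

```text
t 14.55 yaw 89.92 Mz -0.092 e6 0.033 q6 -101.32 F [-1.3  2.4  4.5] Mt [0.09 0.38 0.74] p [ 0.5606 -0.0514  0.0874] w 0.428
```

Call:
play_rows([
  {"fingers": 1,"tx": 0,"ty": 0,"tz": 0,"ax": 0.028,"ay": 0,"az": 0},
  {"fingers": 1,"tx": 0,"ty": 0,"tz": 0,"ax": 0.028,"ay": 0,"az": 0},
  {"fingers": 1,"tx": 0,"ty": 0,"tz": 0,"ax": 0.028,"ay": 0,"az": 0},
])

```text
time_s: 14.8
tcp_pos: [0.5606, -0.0514, 0.0874]
ee_rot: [[0.0, 0.088, 0.996], [-0.0, 0.996, -0.088], [-1.0, -0.0, 0.0]]
wrist_force: [-2.1, 2.0, 5.1]
gripper_width: 0.431
```

```bash
python3 f.py
```

```text
t 14.80 yaw 84.95 Mz 0.235 e6 -0.234 q6 -106.31 F [-2.1  2.   5.1] Mt [-0.24  0.47  0.67] p [ 0.5606 -0.0514  0.0874] w 0.431
```

Call:
play_rows([
  {"fingers": 1,"tx": 0,"ty": 0,"tz": 0,"ax": 0.028,"ay": 0,"az": 0},
  {"fingers": 1,"tx": 0,"ty": 0,"tz": 0,"ax": 0.028,"ay": 0,"az": 0},
  {"fingers": 1,"tx": 0,"ty": 0,"tz": 0,"ax": 0.028,"ay": 0,"az": 0},
])

```text
time_s: 15.05
tcp_pos: [0.5606, -0.0514, 0.0874]
ee_rot: [[0.0, 0.175, 0.985], [-0.0, 0.985, -0.175], [-1.0, -0.0, 0.0]]
wrist_force: [-1.7, 1.0, 4.2]
gripper_width: 0.428
```

```bash
python3 f.py
```

```text
t 15.05 yaw 79.91 Mz 0.208 e6 -0.232 q6 -111.35 F [-1.7  1.   4.2] Mt [-0.21  0.55  0.58] p [ 0.5606 -0.0514  0.0874] w 0.428
```

Call:
play_rows([
  {"fingers": 1,"tx": 0,"ty": 0,"tz": 0,"ax": 0.028,"ay": 0,"az": 0},
  {"fingers": 1,"tx": 0,"ty": 0,"tz": 0,"ax": 0.028,"ay": 0,"az": 0},
  {"fingers": 1,"tx": 0,"ty": 0,"tz": 0,"ax": 0.028,"ay": 0,"az": 0},
])

```text
time_s: 15.3
tcp_pos: [0.5606, -0.0515, 0.0874]
ee_rot: [[0.0, 0.262, 0.965], [0.0, 0.965, -0.262], [-1.0, 0.0, 0.0]]
wrist_force: [-1.1, 1.9, 5.0]
gripper_width: 0.431
```

```bash
python3 f.py
```

```text
t 15.30 yaw 74.78 Mz -0.092 e6 0.081 q6 -116.45 F [-1.1  1.9  5. ] Mt [0.09 0.61 0.55] p [ 0.5606 -0.0515  0.0874] w 0.431
```

Call:
play_rows([
  {"fingers": 1,"tx": 0,"ty": 0,"tz": 0,"ax": 0.028,"ay": 0,"az": 0},
  {"fingers": 1,"tx": 0,"ty": 0,"tz": 0,"ax": 0.028,"ay": 0,"az": 0},
  {"fingers": 1,"tx": 0,"ty": 0,"tz": 0,"ax": 0.028,"ay": 0,"az": 0},
])

```text
time_s: 15.55
tcp_pos: [0.5606, -0.0515, 0.0873]
ee_rot: [[0.0, 0.347, 0.938], [0.0, 0.938, -0.347], [-1.0, 0.0, 0.0]]
wrist_force: [-1.9, 2.4, 5.2]
gripper_width: 0.426
```

```bash
python3 f.py
```

```text
t 15.55 yaw 69.71 Mz -0.248 e6 0.223 q6 -121.51 F [-1.9  2.4  5.2] Mt [0.25 0.62 0.51] p [ 0.5606 -0.0515  0.0873] w 0.426
```

Call:
play_rows([
  {"fingers": 1,"tx": 0,"ty": 0,"tz": 0,"ax": 0.028,"ay": 0,"az": 0},
  {"fingers": 1,"tx": 0,"ty": 0,"tz": 0,"ax": 0.028,"ay": 0,"az": 0},
  {"fingers": 1,"tx": 0,"ty": 0,"tz": 0,"ax": 0.028,"ay": 0,"az": 0},
])

```text
time_s: 15.8
tcp_pos: [0.5606, -0.0515, 0.0874]
ee_rot: [[0.0, 0.427, 0.904], [0.0, 0.904, -0.427], [-1.0, 0.0, 0.0]]
wrist_force: [-2.5, 2.6, 5.7]
gripper_width: 0.432
```

```bash
python3 f.py
```

```text
t 15.80 yaw 64.72 Mz -0.084 e6 0.021 q6 -126.52 F [-2.5  2.6  5.7] Mt [0.08 0.7  0.43] p [ 0.5606 -0.0515  0.0874] w 0.432
```

Call:
play_rows([
  {"fingers": 1,"tx": 0,"ty": 0,"tz": 0,"ax": 0.028,"ay": 0,"az": 0},
  {"fingers": 1,"tx": 0,"ty": 0,"tz": 0,"ax": 0.028,"ay": 0,"az": 0},
  {"fingers": 1,"tx": 0,"ty": 0,"tz": 0,"ax": 0.028,"ay": 0,"az": 0},
])

```text
time_s: 16.05
tcp_pos: [0.5606, -0.0515, 0.0873]
ee_rot: [[0.0, 0.504, 0.864], [-0.0, 0.864, -0.504], [-1.0, -0.0, 0.0]]
wrist_force: [-1.5, 2.6, 5.4]
gripper_width: 0.428
```

```bash
python3 f.py
```

```text
t 16.05 yaw 59.75 Mz 0.211 e6 -0.241 q6 -131.51 F [-1.5  2.6  5.4] Mt [-0.21  0.62  0.29] p [ 0.5606 -0.0515  0.0873] w 0.428
```

Call:
play_rows([
  {"fingers": 1,"tx": 0,"ty": 0,"tz": 0,"ax": 0.028,"ay": 0,"az": 0},
  {"fingers": 1,"tx": 0,"ty": 0,"tz": 0,"ax": 0.028,"ay": 0,"az": 0},
  {"fingers": 1,"tx": 0,"ty": 0,"tz": 0,"ax": 0.028,"ay": 0,"az": 0},
])

```text
time_s: 16.3
tcp_pos: [0.5606, -0.0515, 0.0874]
ee_rot: [[0.0, 0.578, 0.816], [-0.0, 0.816, -0.578], [-1.0, -0.0, 0.0]]
wrist_force: [-2.0, 2.5, 5.4]
gripper_width: 0.431
```

```bash
python3 f.py
```

```text
t 16.30 yaw 54.71 Mz 0.202 e6 -0.224 q6 -136.55 F [-2.   2.5  5.4] Mt [-0.2   0.69  0.28] p [ 0.5606 -0.0515  0.0874] w 0.431
```

Call:
play_rows([
  {"fingers": 1,"tx": 0,"ty": 0,"tz": 0,"ax": 0.028,"ay": 0,"az": 0},
  {"fingers": 1,"tx": 0,"ty": 0,"tz": 0,"ax": 0.028,"ay": 0,"az": 0},
  {"fingers": 1,"tx": 0,"ty": 0,"tz": 0,"ax": 0.028,"ay": 0,"az": 0},
])

```text
time_s: 16.55
tcp_pos: [0.5606, -0.0515, 0.0874]
ee_rot: [[0.0, 0.648, 0.761], [0.0, 0.761, -0.648], [-1.0, 0.0, 0.0]]
wrist_force: [-2.7, 2.5, 5.8]
gripper_width: 0.431
```

```bash
python3 f.py
```

```text
t 16.55 yaw 49.59 Mz -0.140 e6 0.093 q6 -141.65 F [-2.7  2.5  5.8] Mt [0.14 0.73 0.13] p [ 0.5606 -0.0515  0.0874] w 0.431
```

Call:
play_rows([
  {"fingers": 1,"tx": 0,"ty": 0,"tz": 0,"ax": 0.028,"ay": 0,"az": 0},
  {"fingers": 1,"tx": 0,"ty": 0,"tz": 0,"ax": 0.028,"ay": 0,"az": 0},
  {"fingers": 1,"tx": 0,"ty": 0,"tz": 0,"ax": 0.028,"ay": 0,"az": 0},
])

```text
time_s: 16.8
tcp_pos: [0.5606, -0.0515, 0.0874]
ee_rot: [[0.0, 0.713, 0.701], [0.0, 0.701, -0.713], [-1.0, 0.0, 0.0]]
wrist_force: [-2.2, 1.2, 5.7]
gripper_width: 0.426
```

```bash
python3 f.py
```

```text
t 16.80 yaw 44.51 Mz -0.264 e6 0.220 q6 -146.71 F [-2.2  1.2  5.7] Mt [0.26 0.71 0.14] p [ 0.5606 -0.0515  0.0874] w 0.426
```

Call:
play_rows([
  {"fingers": 1,"tx": 0,"ty": 0,"tz": 0,"ax": 0.028,"ay": 0,"az": 0},
  {"fingers": 1,"tx": 0,"ty": 0,"tz": 0,"ax": 0.028,"ay": 0,"az": 0},
  {"fingers": 1,"tx": 0,"ty": 0,"tz": 0,"ax": 0.028,"ay": 0,"az": 0},
])

```text
time_s: 17.05
tcp_pos: [0.5606, -0.0515, 0.0874]
ee_rot: [[0.0, 0.771, 0.636], [0.0, 0.636, -0.771], [-1.0, 0.0, 0.0]]
wrist_force: [-2.1, 1.8, 4.6]
gripper_width: 0.427
```

```bash
python3 f.py
```

```text
t 17.05 yaw 39.53 Mz -0.060 e6 0.010 q6 -151.72 F [-2.1  1.8  4.6] Mt [0.06 0.73 0.08] p [ 0.5606 -0.0515  0.0874] w 0.427
```

Call:
play_rows([
  {"fingers": 1,"tx": 0,"ty": 0,"tz": 0,"ax": 0.005,"ay": 0,"az": 0},
  {"fingers": 1,"tx": 0,"ty": 0,"tz": 0,"ax": 0.005,"ay": 0,"az": 0},
  {"fingers": 1,"tx": 0,"ty": 0,"tz": 0,"ax": 0.005,"ay": 0,"az": 0},
  {"fingers": 1,"tx": 0,"ty": 0,"tz": 0,"ax": 0.005,"ay": 0,"az": 0},
])

```text
time_s: 17.38
tcp_pos: [0.5606, -0.0515, 0.0873]
ee_rot: [[0.0, 0.781, 0.625], [-0.0, 0.625, -0.781], [-1.0, 0.0, 0.0]]
wrist_force: [-1.8, 2.3, 4.6]
gripper_width: 0.427
```

```bash
python3 f.py
```

```text
t 17.38 yaw 38.65 Mz -0.021 e6 -0.004 q6 -152.60 F [-1.8  2.3  4.6] Mt [0.02 0.78 0.09] p [ 0.5606 -0.0515  0.0873] w 0.427
```

Call:
play_rows([
  {"fingers": -0.3,"tx": 0,"ty": 0,"tz": 0,"ax": 0,"ay": 0,"az": 0},
  {"fingers": -0.3,"tx": 0,"ty": 0,"tz": 0,"ax": 0,"ay": 0,"az": 0},
  {"fingers": -0.3,"tx": 0,"ty": 0,"tz": 0,"ax": 0,"ay": 0,"az": 0},
  {"fingers": -0.3,"tx": 0,"ty": 0,"tz": 0,"ax": 0,"ay": 0,"az": 0},
  {"fingers": -0.3,"tx": 0,"ty": 0,"tz": 0,"ax": 0,"ay": 0,"az": 0},
])

```text
time_s: 17.8
tcp_pos: [0.5604, -0.0517, 0.0867]
ee_rot: [[-0.001, 0.781, 0.625], [-0.0, 0.625, -0.781], [-1.0, -0.001, -0.0]]
wrist_force: [-0.7, -0.7, -0.2]
gripper_width: 0.634
```

```bash
python3 f.py
```

```text
t 17.80 yaw 38.67 Mz 0.006 e6 -0.001 q6 -152.55 F [-0.7 -0.7 -0.2] Mt [-0.01 -0.12  0.12] p [ 0.5604 -0.0517  0.0867] w 0.634
```

Released cleanly; retreat straight up.

Call:
play_rows([
  {"fingers": -0.3,"tx": -0.03,"ty": 0,"tz": 0,"ax": 0,"ay": 0,"az": 0},
  {"fingers": -0.3,"tx": -0.06,"ty": 0,"tz": 0,"ax": 0,"ay": 0,"az": 0},
  {"fingers": -0.3,"tx": -0.1,"ty": 0,"tz": 0,"ax": 0,"ay": 0,"az": 0},
  {"fingers": -0.3,"tx": -0.14,"ty": 0,"tz": 0,"ax": 0,"ay": 0,"az": 0},
  {"fingers": -0.3,"tx": -0.16,"ty": 0,"tz": 0,"ax": 0,"ay": 0,"az": 0},
])

```text
time_s: 18.22
tcp_pos: [0.5621, -0.0517, 0.2109]
ee_rot: [[0.006, 0.78, 0.626], [-0.0, 0.626, -0.78], [-1.0, 0.004, 0.004]]
wrist_force: [0.4, -0.3, 0.4]
gripper_width: 0.652
```

Call:
play_rows([
  {"fingers": -0.3,"tx": 0,"ty": 0,"tz": 0,"ax": 0,"ay": 0,"az": 0},
  {"fingers": -0.3,"tx": 0,"ty": 0,"tz": 0,"ax": 0,"ay": 0,"az": 0},
  {"fingers": -0.3,"tx": 0,"ty": 0,"tz": 0,"ax": 0,"ay": 0,"az": 0},
  {"fingers": -0.3,"tx": 0,"ty": 0,"tz": 0,"ax": 0,"ay": 0,"az": 0},
  {"fingers": -0.3,"tx": 0,"ty": 0,"tz": 0,"ax": 0,"ay": 0,"az": 0},
])

```text
time_s: 18.63
tcp_pos: [0.5599, -0.0517, 0.2056]
ee_rot: [[-0.003, 0.781, 0.625], [-0.0, 0.625, -0.781], [-1.0, -0.002, -0.001]]
wrist_force: [0.3, -1.2, -0.8]
gripper_width: 0.649
```

```bash
python3 f.py; sed -i 's/"pics\/b.png"/"pics\/e.png"/' b.py; python3 b.py | grep -E "cell_up|tin|screw"
```

```text
t 18.63 yaw 38.69 Mz -0.011 e6 -0.000 q6 -152.54 F [ 0.3 -1.2 -0.8] Mt [ 0.01 -0.12  0.1 ] p [ 0.5599 -0.0517  0.2056] w 0.649
scene cell_up 0.66 [340.6 248.2] 335 351 231 266 509
scene screwdriver 0.75 [319.4 294.8] 252 350 284 307 756
side cell_up 0.75 [308.3 296.3] 303 320 278 312 543
side tin 0.94 [335.4 255.2] 322 344 250 270 406
side screwdriver 0.75 [244.8 337.6] 177 273 323 353 858
cell_up [ 0.58804661 -0.20439199  0.03776633] [np.float64(0.002132883814884407), np.float64(0.0021328838148844615)]
screwdriver [ 0.46779485 -0.28015342  0.00919611] [np.float64(5.5780199855487416e-05), np.float64(5.578019985545364e-05)]
```

View pics/e.png

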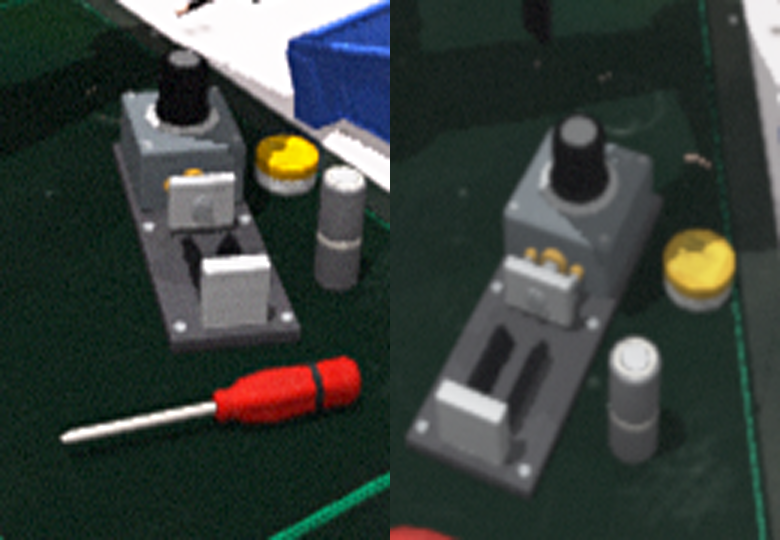

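The picture shows the cell, tin and screwdriver at the same pixels as before, the dial standing free and the gripper clear of it.

```bash
python3 -c "
from station import job
print(job.finish_job())"
```

```text
the job is handed in; nothing more can be done
None
```

I turned the dial anticlockwise two clicks to its zero stop, then clockwise five clicks without reversing, and released it in the fifth. The job is handed in, and it reports no verdict.

- **Zero stop:** the torque rose to 0.45 and then 0.55 N m, more than a click gives. The slope was about 4.3 N m/rad, which matches the buffer. By torque I estimate the dial went about 0.07 rad past zero, and the limit is 0.2 rad.
- **Five clicks:** five crests showed in the torque, at gripper headings of about 152, 127, 102, 76.5 and 51.5°, evenly spaced at about 25°. With no slip, the total turn from zero is about 126°, or about 0.44 mm of end stop travel, inside the 0.404–0.468 mm window.
- **Release:** the torque was about 0 just before I let go (-0.02 N m). I then opened the gripper and lifted it about 120 mm straight up; the forces stayed at noise level.
- **Bystanders:** in the last picture the cell, tin and screwdriver stand at the same pixels as at the start.
- **Checks that disagreed:**
  - The network missed the tin in the last scene view; I confirmed it in that picture by eye, and the network did find it in the side view.
  - The screwdriver's computed position shifted 5–11 mm, but its visible outline did not move by more than a few pixels, so I take this as scatter in the network's centre point.

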